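Raise the sample lift by one turn of its hand wheel

TASK

Raise the sample table by exactly one full turn of the black hand wheel on top of the lift: with the fingertips closed or the outside of the fingers, push the wheel's red upright handle clockwise (seen from above) all the way round until it stands at the red index pointer again, where it started. Push only, on the handle itself: do not pinch the handle or press on its top, do not turn the wheel backwards or well past the pointer, and leave the can, the bottle and the ring mount beside the lift where they are. Finish with the hand clear of everything.

Things in the scene. Friction and masses are not known exactly. Their poses are not given: they have to be found in the camera images.
- sample_lift: Fixed grey sample lift, origin under the wheel axis on the work surface; x points from the index pointer to the wheel axis, z up. Round dark foot 100 mm in diameter, grey column 52 x 58 mm up to 144 mm, hand wheel on top. The small sample table on its -x side (50 mm wide, out to 79 mm from the axis, below 110 mm) rises 20 mm per turn.
- axis (a point): Point on the vertical axis of the black hand wheel, 165 mm above the work surface (middle of the rim's thickness); it does not move. The rim's centre line is 52 mm from the axis, the rim is 12 mm thick, its top 171 mm above the work surface; three spokes; hub nut's top 178 mm high.
- index (a point): Top face of the small red fixed index pointer (14 x 10 mm) just outside the wheel rim, 69 mm from the wheel axis, 173 mm above the work surface. The handle starts next to it and must come back to it. Round the lift: a solid yellow gantry (x above 0.59, y above -0.015 m, up to 351 mm high) behind and to its left, a grey drawer cabinet (y below -0.21 m, 172 mm high) to its right.
- handle_mid (a point): Middle (half height) of the red upright round handle, 17 mm diameter, that stands on the wheel rim 52 mm from the wheel axis and goes round with the wheel (its sleeve also spins freely on its own pin). It reaches from the rim to 226 mm above the work surface; this point is 198 mm above it. A white line on the spoke points to it.
- spoke_handle: The same red upright handle as a body; origin at its foot on the rim (170 mm above the work surface), z up.
- wheel (a joint): Turn of the hand wheel, rad: about 0 at the start (handle at the index pointer), growing clockwise seen from above; 6.28 is one full turn. Stiff with friction (about 2 to 3 N at the handle); it stays where it is left, and there is no stop at one turn.
- spare_can: Loose round can, light with a black lid, 53 mm diameter, 64 mm high, origin at the centre of its underside. To be left alone.
- red_cap_bottle: Loose small light bottle with a red nozzle cap, 29 mm diameter, 76 mm high, origin at the centre of its underside. To be left alone.
- optic_ring: Loose black and silver ring-shaped optic mount lying flat, 50 mm diameter, 16 mm high, origin at the centre of its underside. To be left alone.

How it is judged:
By the outcome, as a careful person would: the job done as asked, in the order asked, and still so for the second after the job is handed in, with the robot touching nothing.
It also fails if it takes over 51 s, if anything falls off the work surface, if the arm or the gripper's body presses on something with over 40 N, if the wrist force passes 120 N, or if a joint passes its speed limit or range.

ROBOT

A 6-joint arm with a two-finger parallel gripper is mounted at the origin on a cart in front of the work surface, level with it; the furniture and walls round the work are solid. World frame = base frame: x ahead of the robot, y to its left, z up, the work surface at z = 0. Lengths are in m, angles in rad, forces in N, time in s.
With the tool pointing down it reaches from about 0.3 to 0.875 m from the base axis. Payload 6.4 kg.
Tool frame: the origin (TCP) lies between the finger pads; the fingertips stand 8 mm ahead of it and the grasp point (between the pads) lies 11 mm behind it (ctrl.finger_overhang is the distance from the TCP to the fingertips, in m); z points along the fingers, y is the line along which they close (so a half turn about z gives the same grasp; the last joint's range is limited). The gripper opens to 85 mm and grips with 20 to 120 N. Pads are 22 mm wide; open, the fingers measure 114 mm over their backs; the gripper's body (76 mm by 85 mm) begins 54 mm behind the grasp point. The pads swing forward as they close: fully open they stand 13 mm farther back than shut.
Start: joints at [0.979, 0.181, 1.607, -0, 1.354, -0.206], TCP at [0.216, 0.533, 0.239] pointing down, gripper open.
Joint ranges: [-2.99, 2.99], [-0.89, 2.07], [0.3, 2.58], [-1.14, 4.28], [0, 2.63], [-3.12, 3.12]. Speed limits (rad/s): [2.57, 2.57, 3.01, 3.14, 3.14, 3.14].

INTERFACE

Orientations are given as a unit quaternion [w, x, y, z].
In Python, from bench import ctrl, camera gives the robot as it stands.
- The arm moves only by the shell command python3 -m pendant 'ROWS' [OPENING]. ROWS is JSON, a list of rows, each a list of 6 numbers: the shift along the world's x, y, z normalised to -1 to 1, where 1 is 200 mm, then the turn, a rotation vector about the world's x, y, z normalised to -1 to 1, where 1 is pi/2 rad. In form: [[dx, dy, dz, rx, ry, rz], ...]. A call has exactly 10 rows; each row shifts and turns the commanded pose from where the row before left it; what a row does not reach is not made up. A row lasts 1/8 s, in which the tool goes at most 62.5 mm and 10.7 degrees, less where a joint would pass 70% of its speed; a pose out of reach is approached as far as the arm can. A call with a number of a shift or a turn outside -1 to 1 is refused whole. A call with a gripper value outside its range is refused whole. OPENING is the opening, from -1 (shut) to 1 (fully open), set as the call begins (- or left out, the last holds). The fingers move at their own pace and stop on an object; the grip force is fixed at half the most. Time passes only in rows, so rows that do not move let the fingers close, or fill a call up. It gives the time, the measured TCP pose, the force, the opening and the grip force at its end, in the units of the state.
- ctrl.get_obs(): the state, without advancing time (a new reading comes with each control period).
- camera(name): name is "side" or "top" or "wrist"; returns a dict with "color" (384x512x3 uint8, blue, green, red), "fx", "fy", "cx", "cy" (pixels), "distortion" ([k1, k2, p1, p2, k3] as OpenCV has them; the pictures are not rectified), "xyz" and "rotation" of the camera in the world; the wrist camera has in their place "hand_eye" (4x4, takes a point from camera to tool coordinates, whose origin is the TCP and whose axes are the flange's). Camera axes: x right, y down, z forward; pixel columns grow to the right and rows downward; lengths in m; the calibration is good to about 2 mm. A picture is of the moment at which its call begins: read the wrist's pose just before it. There is no depth.
- ctrl.hand_in(): hands the job in; it is judged then, once.
The state is a dict: "time_s": time; "q": joint angles; "dq": joint speeds; "joint_efforts": joint torques, N m; "eef_pos": TCP position; "eef_rot": TCP orientation; "wrist_force": force on the tool from outside, world axes, zero at the start; "torque": the same for the moment, N m; "opening": opening from 0.0 (shut) to 1.0 (fully open); "grasp_force": force on a finger pad.
Only numpy, scipy, OpenCV 4.12 (cv2) and the standard library are available. Lean on these libraries where they do the work, as an engineer would, in place of code of your own. Each camera call takes 0.05 s, during which the arm holds its last target. There are 200 camera calls.

## Working session

There is one attempt and no reset: what is moved stays moved. The work goes in short steps, Python scripts to look and compute and a shell command to move; the robot and the scene stay as the last step left them, time stands still between calls to the robot, and variables do not carry over. Pictures are saved under pics/ and viewed, at most 10 in all, crops included, and the job is handed in when it is done.

```bash
mkdir -p pics
python3 - <<'E'
from bench import ctrl,camera
import cv2,json
o=ctrl.get_obs();print(o['time_s'],o['eef_pos'],o['eef_rot'],o['opening'],ctrl.finger_overhang)
for n in('side','top'):
    c=camera(n);cv2.imwrite(f'pics/{n}0.png',c['color'])
    print(n,c['fx'],c['fy'],c['cx'],c['cy'],c['distortion'],c['xyz'],c['rotation'])
E
```

```text
0.0 [0.21604555 0.53228157 0.2383546 ] [-3.47184210e-04  1.91700286e-01  9.81453103e-01 -8.28664948e-04] 1.0017991820235184 0.008
side 445.88449870145956 445.88449870145956 247.7661512315525 197.02488734303697 [-0.01032014  0.          0.          0.          0.        ] [0.24678621 0.44388812 0.72657266] [ 0.07673339 -0.18086505  0.90288218 -0.38236577]
top 492.40320235459996 492.40320235459996 258.8773659321347 190.1842406748776 [-0.21567804  0.          0.          0.          0.        ] [ 0.40498948 -0.11314942  1.06723603] [ 0.01286745 -0.69871475  0.71456317 -0.03211858]
```

View pics/side0.png

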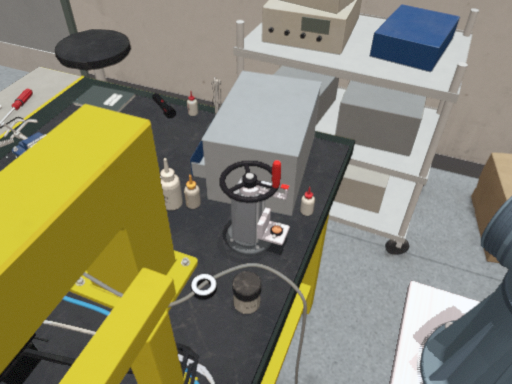

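View pics/top0.png

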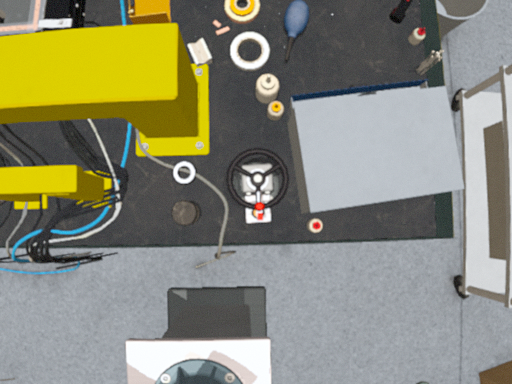

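The side view shows the lift at about (248,205), with the red handle at (277,173), the can at (247,290), the ring at (204,286) and the bottle at (308,203). In the top view the wheel centre is near (257,179), the handle at (259,209), the can at (186,212), the ring at (184,172) and the bottle at (316,226).

```bash
cat > h.py <<'E'
import numpy as np,cv2
from bench import ctrl,camera
from scipy.spatial.transform import Rotation as R
def rot(q): return R.from_quat([q[1],q[2],q[3],q[0]]).as_matrix()
def K(c): return np.array([[c['fx'],0,c['cx']],[0,c['fy'],c['cy']],[0,0,1]])
def ray(c,p):
    u=cv2.undistortPoints(np.array([[p]],float),K(c),np.array(c['distortion']))[0,0]
    return np.array(c['xyz']),rot(c['rotation'])@np.array([u[0],u[1],1])
def onz(c,p,z):
    o,d=ray(c,p); return o+d*(z-o[2])/d[2]
def proj(c,P):
    M=rot(c['rotation']).T; t=-M@np.array(c['xyz'])
    return cv2.projectPoints(np.array(P,float).reshape(-1,3),cv2.Rodrigues(M)[0],t,K(c),np.array(c['distortion']))[0][:,0]
def red(im,thr=60):
    b,g,r=[im[...,i].astype(int) for i in range(3)]
    return ((r-np.maximum(b,g))>thr).astype(np.uint8)
def blobs(m,mn=8):
    n,l,s,c=cv2.connectedComponentsWithStats(m)
    return [(c[i].round(1).tolist(),s[i].tolist()) for i in range(1,n) if s[i,4]>=mn]
E
python3 - <<'E'
from h import *
c=camera('top');im=c['color']
print(blobs(red(im)))
for n,p,z in(('hub',(257,179),.178),('handle',(259,209),.226),('can',(186,212),.064),('ring',(184,172),.016),('bottle',(316,226),.076)):print(n,onz(c,p,z).round(4))
s=camera('side');print(blobs(red(s['color'])))
for n,p in(('bottle',(308,196)),):print(onz(s,p,.07))
a=cv2.resize(im[140:240,205:330],None,fx=6,fy=6,interpolation=cv2.INTER_CUBIC)
b=cv2.convertScaleAbs(a,alpha=1.8,beta=20);cv2.imwrite('pics/c1.png',b)
E
```

```text
[([421.3, 30.9], [418, 27, 8, 8, 47]), ([258.9, 205.9], [254, 202, 11, 9, 75]), ([259.7, 216.1], [257, 213, 6, 7, 39]), ([316.3, 225.3], [313, 222, 8, 8, 52])]
hub [ 0.4818 -0.1351  0.178 ]
handle [ 0.4261 -0.1362  0.226 ]
can [0.4273 0.0084 0.064 ]
ring [0.5143 0.0174 0.016 ]
bottle [ 0.3928 -0.2548  0.076 ]
[([22.0, 97.8], [12, 89, 20, 20, 170]), ([190.9, 97.2], [188, 94, 6, 6, 23]), ([276.0, 173.2], [272, 160, 9, 28, 219]), ([284.4, 186.1], [281, 184, 8, 5, 37]), ([308.4, 194.0], [305, 187, 8, 12, 54]), ([276.3, 229.1], [272, 227, 9, 6, 39])]
[ 0.39131227 -0.23352942  0.07      ]
```

View pics/c1.png

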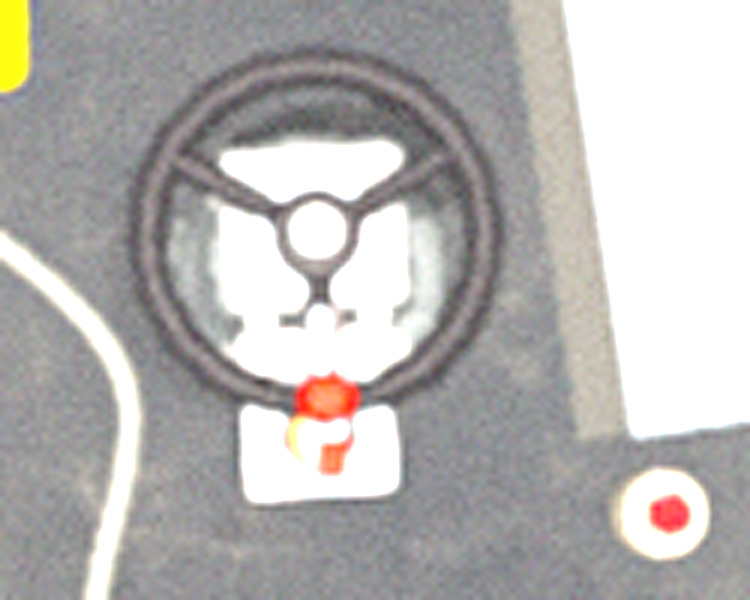

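The crop shows the hub at about (257.7,178.3) in the full picture, the handle top at (259.2,205.9) and the index at (260,216.3). The handle is on the robot side, and clockwise takes it towards +y first. I'll work out the axis, then plan a circle for the shut fingertips at constant yaw.

```bash
python3 - <<'E'
from h import *
c=camera('top');s=camera('side')
hub=onz(c,(257.6,178.3),.178);ht=onz(c,(259.2,205.8),.226);ix=onz(c,(260,216.3),.173)
print('hub',hub,'handle',ht,'index',ix, np.linalg.norm((hub-ix)[:2]),np.linalg.norm((hub-ht)[:2]))
print('side handle',onz(s,(276,173.2),.198),'side index',onz(s,(284.4,186.1),.172))
print('hub in side',proj(s,hub))
E
python3 -m pendant '[[0,0,0.15,0,0,0.025],[0,0,0.15,0,0,0.025],[0.07,-0.28,0.05,0,0,0.025],[0.07,-0.28,0,0,0,0.025],[0.07,-0.28,0,0,0,0.025],[0.07,-0.28,0,0,0,0.025],[0.1,-0.28,0,0,0,0.025],[0.1,-0.28,0,0,0,0.025],[0.1,-0.28,0,0,0,0.025],[0.1,-0.28,0,0,0,0.025]]' -1
```

```text
hub [ 0.48302508 -0.13622278  0.178     ] handle [ 0.43159065 -0.13662231  0.226     ] index [ 0.41416532 -0.13910924  0.173     ] 0.06892023401487225 0.05143598172355689
side handle [ 0.43391471 -0.13611107  0.198     ] side index [ 0.41654817 -0.1367351   0.172     ]
hub in side [[250.79066993 174.5979926 ]]
time_s: 1.55
eef_pos: [0.3526, 0.0829, 0.3097]
eef_rot: [0.001, -0.004, 1.0, -0.0]
wrist_force: [1.4, -0.6, 0.4]
opening: -0.001
grasp_force: 0.0
```

```bash
python3 -m pendant '[[0.084,-0.255,0,0,0,0],[0.084,-0.255,0,0,0,0],[0.084,-0.255,0,0,0,0],[0.084,-0.255,0,0,0,0],[0.084,-0.255,0,0,0,0],[0,0,0,0,0,0],[0,0,-0.13,0,0,0],[0,0,-0.13,0,0,0],[0,0,0,0,0,0],[0,0,0,0,0,0]]' -1
python3 - <<'E'
from h import *
o=ctrl.get_obs();print(o['q'],o['eef_pos'])
for n in('side','top'):
    c=camera(n);im=c['color']
    cv2.imwrite(f'pics/{n}1.png',cv2.resize(im[100:280,150:380],None,fx=3,fy=3,interpolation=cv2.INTER_CUBIC))
E
```

```text
time_s: 2.8
eef_pos: [0.4367, -0.17, 0.2584]
eef_rot: [0.001, -0.004, 1.0, -0.0]
wrist_force: [0.9, 1.2, 0.8]
opening: 0.001
grasp_force: 0.0
[-6.25382111e-01 -8.22565732e-02  1.84244485e+00  7.93947789e-05
  1.38019756e+00 -2.20372633e+00] [ 0.43670614 -0.17000114  0.25838676]
```

View pics/side1.png

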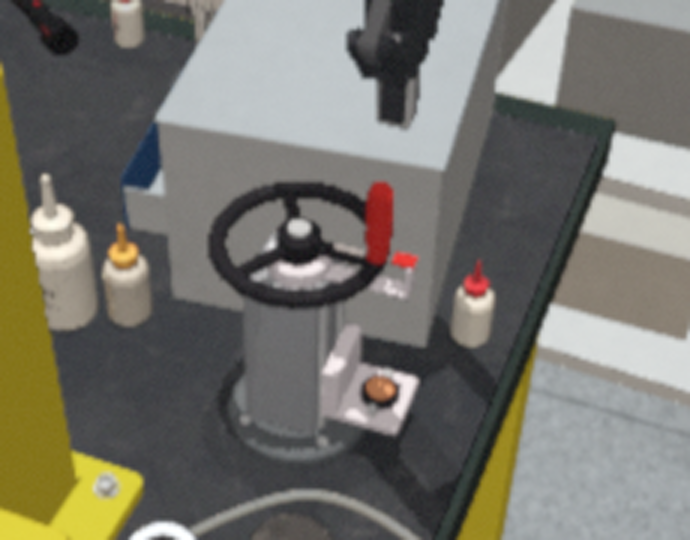

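The shut fingertips hang at crop (397,120), behind and above the handle (380,225). The knuckles stick out about 40 mm above the tips, so I'll keep the tips near z = 0.195.

```bash
python3 - <<'E'
from h import *
A=np.array([.4835,-.1365]);R_=.055
p=np.array([.4367,-.170])
for a in range(210,-165,-10):
    q=A+R_*np.array([np.cos(np.radians(a)),np.sin(np.radians(a))])
    print(a,((q-p)/.2).round(3).tolist(),q.round(4).tolist());p=q
E
python3 -m pendant '[[0,0,-0.14,0,0,0],[0,0,-0.137,0,0,0],[0,0,0,0,0,0],[-0.004,0.03,0,0,0,0],[-0.02,0.043,0,0,0,0],[-0.012,0.046,0,0,0,0],[-0.008,0.047,0,0,0,0],[0,0,0,0,0,0],[0,0,0,0,0,0],[0,0,0,0,0,0]]' -1
python3 - <<'E'
from h import *
s=camera('side');print(blobs(red(s['color'])))
E
```

```text
210 [-0.004, 0.03] [0.4359, -0.164]
200 [-0.02, 0.043] [0.4318, -0.1553]
190 [-0.012, 0.046] [0.4293, -0.1461]
180 [-0.004, 0.048] [0.4285, -0.1365]
170 [0.004, 0.048] [0.4293, -0.1269]
160 [0.012, 0.046] [0.4318, -0.1177]
150 [0.02, 0.043] [0.4359, -0.109]
140 [0.027, 0.039] [0.4414, -0.1011]
130 [0.034, 0.034] [0.4481, -0.0944]
120 [0.039, 0.027] [0.456, -0.0889]
110 [0.043, 0.02] [0.4647, -0.0848]
100 [0.046, 0.012] [0.4739, -0.0823]
90 [0.048, 0.004] [0.4835, -0.0815]
80 [0.048, -0.004] [0.4931, -0.0823]
70 [0.046, -0.012] [0.5023, -0.0848]
60 [0.043, -0.02] [0.511, -0.0889]
50 [0.039, -0.027] [0.5189, -0.0944]
40 [0.034, -0.034] [0.5256, -0.1011]
30 [0.027, -0.039] [0.5311, -0.109]
20 [0.02, -0.043] [0.5352, -0.1177]
10 [0.012, -0.046] [0.5377, -0.1269]
0 [0.004, -0.048] [0.5385, -0.1365]
-10 [-0.004, -0.048] [0.5377, -0.1461]
-20 [-0.012, -0.046] [0.5352, -0.1553]
-30 [-0.02, -0.043] [0.5311, -0.164]
-40 [-0.027, -0.039] [0.5256, -0.1719]
-50 [-0.034, -0.034] [0.5189, -0.1786]
-60 [-0.039, -0.027] [0.511, -0.1841]
-70 [-0.043, -0.02] [0.5023, -0.1882]
-80 [-0.046, -0.012] [0.4931, -0.1907]
-90 [-0.048, -0.004] [0.4835, -0.1915]
-100 [-0.048, 0.004] [0.4739, -0.1907]
-110 [-0.046, 0.012] [0.4647, -0.1882]
-120 [-0.043, 0.02] [0.456, -0.1841]
-130 [-0.039, 0.027] [0.4481, -0.1786]
-140 [-0.034, 0.034] [0.4414, -0.1719]
-150 [-0.027, 0.039] [0.4359, -0.164]
-160 [-0.02, 0.043] [0.4318, -0.1553]
time_s: 4.15
eef_pos: [0.4274, -0.1369, 0.2016]
eef_rot: [-0.0, -0.003, 1.0, 0.0]
wrist_force: [-0.5, 0.0, 0.1]
opening: -0.001
grasp_force: 0.0
[([22.0, 97.8], [12, 89, 20, 20, 171]), ([190.9, 97.2], [188, 94, 6, 6, 23]), ([269.1, 180.7], [265, 167, 10, 29, 231]), ([284.2, 186.3], [281, 184, 8, 5, 28]), ([308.4, 194.0], [305, 187, 8, 12, 54])]
```

```bash
cat > w.py <<'E'
from h import *
s=camera('side');im=s['color'];p=ctrl.get_obs()['eef_pos']
A=np.array([.4835,-.1365])
for c,st in blobs(red(im)):
    if 225<c[0]<300 and 140<c[1]<225 and st[4]>60:
        h=onz(s,c,.198)[:2]-A+[-.001,0];print('handle',h.round(4),st,np.hypot(*h),'polar',np.degrees(np.arctan2(h[1],h[0])))
t=p[:2]-A;print('tool r',np.hypot(*t),'polar',np.degrees(np.arctan2(t[1],t[0])))
E
python3 w.py
python3 -m pendant '[[0.01,0.048,0,0,0,0],[0.012,0.046,0,0,0,0],[0.02,0.043,0,0,0,0],[0.027,0.039,0,0,0,0],[0.034,0.034,0,0,0,0],[0.039,0.027,0,0,0,0],[0.043,0.02,0,0,0,0],[0.046,0.012,0,0,0,0],[0.048,0.004,0,0,0,0],[0,0,0,0,0,0]]' -1
python3 w.py
```

```text
handle [-0.0462  0.0241] [265, 167, 10, 29, 231] 0.052141710507281294 polar 152.48453028578328
tool r 0.05605220032105761 polar -179.47363177968145
time_s: 5.5
eef_pos: [0.4845, -0.0825, 0.202]
eef_rot: [0.001, -0.004, 1.0, -0.0]
wrist_force: [0.4, -0.8, 0.9]
opening: 0.002
grasp_force: 0.0
handle [0.0161 0.0634] [224, 177, 9, 18, 116] 0.06545771498156158 polar 75.72000168559785
tool r 0.05392068888510423 polar 89.2021783069171
```

```bash
python3 -m pendant '[[0.048,0.0,0,0,0,0],[0.046,-0.012,0,0,0,0],[0.043,-0.02,0,0,0,0],[0.039,-0.027,0,0,0,0],[0.034,-0.034,0,0,0,0],[0.027,-0.039,0,0,0,0],[0.02,-0.043,0,0,0,0],[0.012,-0.046,0,0,0,0],[0.004,-0.048,0,0,0,0],[0,0,0,0,0,0]]' -1
python3 w.py
python3 - <<'E'
from h import *
im=np.vstack([cv2.resize(camera(n)['color'][130:240,190:330],None,fx=4,fy=4)[:300] for n in('side','top')])
cv2.imwrite('pics/m1.png',im)
E
```

```text
time_s: 6.8
eef_pos: [0.5382, -0.1376, 0.2021]
eef_rot: [0.0, -0.003, 1.0, -0.001]
wrist_force: [0.2, 0.0, 0.1]
opening: -0.002
grasp_force: 0.0
handle [ 0.0442 -0.019 ] [229, 141, 7, 27, 144] 0.048071918880698304 polar -23.265532047588934
tool r 0.054681694837088804 polar -0.8505109258101751
```

View pics/m1.png

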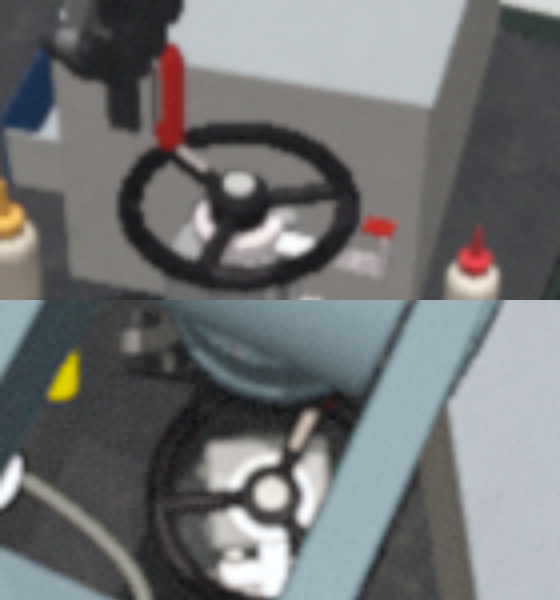

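The handle is about halfway round, at side crop (172,95). The fingers at (125,80) are just behind it, and nothing else has moved.

```bash
python3 -m pendant '[[-0.002,-0.046,0,0,0,0],[-0.012,-0.046,0,0,0,0],[-0.02,-0.043,0,0,0,0],[-0.027,-0.039,0,0,0,0],[-0.034,-0.034,0,0,0,0],[-0.039,-0.027,0,0,0,0],[-0.043,-0.02,0,0,0,0],[-0.046,-0.012,0,0,0,0],[-0.048,-0.004,0,0,0,0],[0,0,0,0,0,0]]' -1
python3 w.py
python3 -m pendant '[[-0.048,0.004,0,0,0,0],[-0.046,0.012,0,0,0,0],[-0.043,0.02,0,0,0,0],[-0.039,0.027,0,0,0,0],[-0.02,0.02,0,0,0,0],[0,0,0,0,0,0],[0,0,0,0,0,0],[0,0,0,0,0,0],[0,0,0,0,0,0],[0,0,0,0,0,0]]' -1
python3 w.py
```

```text
time_s: 8.2
eef_pos: [0.4826, -0.1904, 0.2017]
eef_rot: [-0.001, -0.003, 1.0, 0.0]
wrist_force: [0.9, -0.6, 0.1]
opening: -0.003
grasp_force: 0.0
handle [-0.0213 -0.044 ] [266, 142, 8, 27, 195] 0.04891744202920822 polar -115.84569399621516
tool r 0.053833814722111545 polar -90.6938426178527
time_s: 9.5
eef_pos: [0.4446, -0.1738, 0.2018]
eef_rot: [-0.0, -0.003, 1.0, 0.0]
wrist_force: [-0.4, 0.6, 0.4]
opening: 0.001
grasp_force: 0.0
handle [-0.0485 -0.0132] [273, 155, 10, 28, 225] 0.05029924159025763 polar -164.79348773299517
tool r 0.053949889740011144 polar -136.1809011150999
```

```bash
python3 -m pendant '[[-0.01,0.01,0,0,0,0],[-0.01,0.01,0,0,0,0],[-0.008,0.01,0,0,0,0],[-0.006,0.01,0,0,0,0],[0,0,0,0,0,0],[0,0,0,0,0,0],[0,0,0,0,0,0],[0,0,0,0,0,0],[0,0,0,0,0,0],[0,0,0,0,0,0]]' -1
python3 w.py; python3 -c "
from h import *
print(blobs(red(camera('side')['color'])))"
```

```text
time_s: 10.8
eef_pos: [0.4378, -0.1658, 0.2019]
eef_rot: [-0.0, -0.003, 1.0, 0.0]
wrist_force: [-0.4, 0.0, -0.5]
opening: 0.002
grasp_force: 0.2
handle [-0.0504 -0.0055] [273, 158, 9, 28, 217] 0.05066400295705007 polar -173.77573425007841
tool r 0.05431591957872971 polar -147.4056510517109
[([22.0, 97.8], [12, 89, 20, 20, 170]), ([190.9, 97.0], [188, 94, 6, 6, 23]), ([277.0, 171.2], [273, 158, 9, 28, 217]), ([284.4, 186.1], [281, 184, 8, 5, 35]), ([308.4, 194.0], [305, 187, 8, 12, 54]), ([277.0, 223.0], [274, 221, 7, 5, 26])]
```

```bash
python3 -m pendant '[[-0.003,0.009,0,0,0,0],[-0.003,0.009,0,0,0,0],[0,0.009,0,0,0,0],[0,0,0,0,0,0],[0,0,0,0,0,0],[0,0,0,0,0,0],[0,0,0,0,0,0],[0,0,0,0,0,0],[0,0,0,0,0,0],[0,0,0,0,0,0]]' -1
python3 w.py; python3 -c "
from h import *
print(blobs(red(camera('side')['color'])))"
```

```text
time_s: 12.15
eef_pos: [0.4366, -0.1604, 0.2019]
eef_rot: [0.0, -0.003, 1.0, 0.0]
wrist_force: [0.6, -0.9, 0.3]
opening: -0.001
grasp_force: 0.4
handle [-0.0507 -0.0003] [272, 160, 9, 28, 214] 0.050730598911016896 polar -179.69940980490884
tool r 0.05267527623674762 polar -153.03973785020395
[([22.0, 97.8], [12, 89, 20, 20, 171]), ([190.8, 97.1], [188, 94, 6, 6, 24]), ([276.2, 173.0], [272, 160, 9, 28, 214]), ([284.4, 186.1], [281, 184, 8, 5, 35]), ([308.4, 194.0], [305, 187, 8, 12, 54]), ([276.8, 223.0], [274, 221, 7, 5, 31])]
```

The handle is back at its start pixel to within about 1°. I'll back off sideways, then lift and move clear.

```bash
python3 -m pendant '[[0,-0.03,0,0,0,0],[0,-0.04,0,0,0,0],[0,0,0.15,0,0,0],[0,0,0.2,0,0,0],[0,0,0.2,0,0,0],[-0.1,0.2,0,0,0,0],[-0.1,0.25,0,0,0,0],[-0.1,0.25,0,0,0,0],[-0.1,0.25,0,0,0,0],[0,0.25,0,0,0,0]]' -1
python3 -m pendant '[[0,0.25,0,0,0,0],[0,0.25,0,0,0,0],[0,0.25,0,0,0,0],[0,0,0,0,0,0],[0,0,0,0,0,0],[0,0,0,0,0,0],[0,0,0,0,0,0],[0,0,0,0,0,0],[0,0,0,0,0,0],[0,0,0,0,0,0]]' -1
python3 - <<'E'
from h import *
c=camera('top');im=c['color'];print(blobs(red(im)))
s=camera('side');print(blobs(red(s['color'])))
cv2.imwrite('pics/end.png',np.hstack([cv2.resize(x[120:320,150:350],None,fx=2,fy=2) for x in (im,s['color'])]))
E
```

```text
time_s: 13.5
eef_pos: [0.3558, 0.0665, 0.3123]
eef_rot: [0.001, -0.003, 1.0, -0.0]
wrist_force: [0.8, -0.5, 0.3]
opening: 0.001
grasp_force: 0.0
time_s: 14.75
eef_pos: [0.3566, 0.2155, 0.3119]
eef_rot: [0.0, -0.003, 1.0, 0.0]
wrist_force: [0.6, -0.0, -0.7]
opening: 0.0
grasp_force: 0.0
[([421.2, 30.9], [418, 27, 7, 8, 46]), ([259.4, 205.8], [255, 202, 10, 9, 72]), ([259.9, 215.9], [257, 213, 7, 7, 41]), ([316.3, 225.2], [313, 222, 8, 8, 51])]
[([22.0, 97.8], [12, 89, 20, 20, 171]), ([284.5, 186.1], [281, 184, 8, 6, 38]), ([308.5, 193.9], [305, 187, 8, 12, 55]), ([278.1, 222.7], [276, 220, 6, 6, 27])]
```

View pics/end.png

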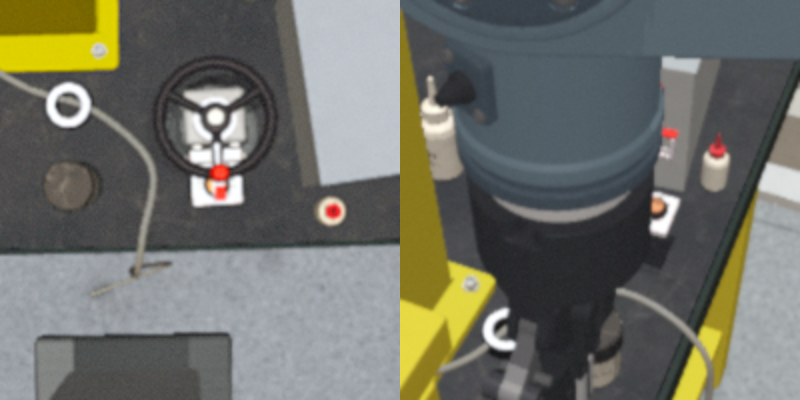

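The top view shows the handle at (259.4,205.8) against (258.9,205.9) at the start, about 1° short. The can, ring and bottle haven't moved, and the hand is clear at z ≈ 0.30.

```bash
python3 -c "
from bench import ctrl
print(ctrl.hand_in())"
```

```text
the job is handed in; nothing more can be done
None
```

The wheel was pushed one full turn clockwise and handed in after about 15 s: the handle is back at the index pointer (about 1° short by camera), the can, bottle and ring mount have not moved, and the hand is clear.

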